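# Fetch the rear magnifier from a crowded hook and bolt it into its caddy

## Robot

A 6-joint arm with a two-finger parallel gripper is mounted at the origin on the work surface. World frame = base frame: x ahead of the robot, y to its left, z up, the work surface at z = 0. Lengths are in m, angles in rad, forces in N, time in s.
With the tool pointing down it reaches from about 0.225 to 0.725 m from the base axis. Payload 3.1 kg.
Tool frame: the origin (TCP) lies midway between the tips of the shut fingers; the grasp point (between the pads) lies 19 mm behind it; z points along the fingers, y is the direction in which the jaws open and shut (so a half turn about z gives the same grasp; the last joint's range is limited). The gripper opens to 85 mm and grips with 20 to 120 N. Pads are 22 mm wide; open, the fingers measure 114 mm over their backs; the gripper's body (76 mm by 85 mm) begins 54 mm behind the grasp point. The pads swing forward as they close: fully open they stand 13 mm farther back than shut.
Start: joints at [1.038, 0.048, 0.099, 1.622, 0, 1.443], TCP at [0.207, 0.483, 0.231] pointing down, gripper open.
Joint ranges: [-2.91, 2.91], [-0.99, 1.94], [-1.21, 1.42], [-2.12, 2.29], [-1.49, 1.47], [-3.14, 3.14]. Speed limits (rad/s): [2.79, 2.79, 3.14, 3.14, 3.14, 3.14].

## Interface

Orientations are given as a unit quaternion [w, x, y, z].
In Python, from station import manip gives the robot as it stands.
- The arm moves only by the tool apply_moves, never from a script. Its argument "rows" is a list that holds one entry, the list of rows, each a list of 6 numbers: the shift along the tool's x, y, z in m, then the turn, a rotation vector about the tool's x, y, z in rad. In form: [[[dx, dy, dz, ax, ay, az], ...]]. A call has 1 to 10 rows; each row shifts and turns the commanded pose from where the row before left it, along the tool's axes as they then stand; what a row does not reach is not made up. A row lasts 1/8 s, in which the tool goes at most 62.5 mm and 10.7 degrees, less where a joint would pass 70% of its speed; a pose out of reach is approached as far as the arm can. A call is refused whole if a number of a shift passes 0.0625 or a number of a turn 0.188, either way. A call with a gripper value outside its range is refused whole. "grip" is the closure, from -1 (fully open) to 1 (shut), set as the call begins (left out, the last holds). The fingers move at their own pace and stop on an object; "newtons" is the grip in N (left out, the last holds). Time passes only in rows, so rows that do not move let the fingers close. It gives the time, the measured TCP pose, the force and the opening at its end, in the units of the state.
- manip.sense(): the state, without advancing time (a new reading comes with each control period).
- manip.get_image(name): name is "scene" or "top"; returns (picture, depth): 420x560x3 uint8, red, green, blue; 420x560 float32, m along the optical axis (not along the pixel's ray), 0 where there is no reading.
- manip.camera_info(name): a dict with "mtx" (3x3 intrinsics, pixels), "dist" ([k1, k2, p1, p2, k3] as OpenCV has them; the pictures are not rectified), "eye" and "orientation" of the camera in the world. Camera axes: x right, y up, looking along -z (the intrinsics and any distortion apply to the point x, -y, -z); pixel columns grow to the right and rows downward; lengths in m; the calibration is good to about 2 mm. A picture is of the moment at which its call begins. camera_info takes no time and is no camera call.
- manip.hand_in(): hands the job in, once; it reports no verdict.
Trained networks look in the newest picture that a camera, given by its name, has taken for a name from the list of things; names that differ only in an ending like _2 or _b are one class to them, and where a whole thing is asked for, a point or a joint stands for the part that bears it (a point fixed in the world has none). Each returns a list of dicts, best first, with "p" (0 to 1); they miss things now and then, are a little off and sometimes report something else, mostly with a low value. They report only what shows in the picture. A call takes as long as a camera call. They do not tell look-alikes from the thing itself.
- manip.recognise(query, camera): "location" ([x, y, z] in m, in world coordinates, good to about 4 mm: the middle of the surface that is visible of it).
- manip.pinpoint(query, camera): "location" ([x, y, z] in m, in world coordinates, good to about 4 mm: a listed point, or the origin of a listed thing).
The state is a dict: "time_s": time; "joint_pos": joint angles; "joint_vel": joint speeds; "tau": joint torques, N m; "eef_pos": TCP position; "tcp_rot": TCP orientation; "contact_force": force on the tool from outside, world axes, zero at the start; "wrist_torque": the same for the moment, N m; "finger_gap": finger opening in m.
Only numpy, scipy, OpenCV 4.12 (cv2) and the standard library are available. Lean on these libraries where they do the work, as an engineer would, in place of code of your own. Each camera call takes 0.05 s, during which the arm holds its last target. There are 200 camera calls.

## Task

The rectangular reading magnifier hangs at the back of the crowded hook: move the shoehorn and the round hand mirror in front of it, one at a time, to the spare hook, then take the magnifier and lower it (do not drop it) lens-first, upright, right down into the pocket of the metal caddy. Finally slide the caddy's bolt through the magnifier's eye and fully home in its keeper. Leave the shoehorn and mirror hanging on the spare hook, and do not disturb anything else on the table.

Things in the scene. Friction and masses are not known exactly. Their poses are not given: they have to be found in the camera images.
- magnifier: Rectangular reading magnifier, about 80 g, hung rearmost at the start. Eye at its top: hole 26 wide, 36 high, 8 mm bars (42 wide, 52 high outside), 8 thick; pinch across the 42 mm. Origin: hole centre, 18 mm below the arm's top while hung; x normal to the flat thing, y across, z up; lowest edge 120 mm below origin. Below: 18 mm handle, then a square lens frame 60 x 60, 8 thick, centred 90 mm below origin.
- mirror: Round hand mirror, about 90 g, hung foremost or middle, 30 mm from the next. Eye at its top: hole 26 wide, 36 high, 8 mm bars (42 wide, 52 high outside), 8 thick; pinch across the 42 mm. Origin: hole centre, 18 mm below the arm's top while hung; x normal to the flat thing, y across, z up; lowest edge 120 mm below origin. Below: handle and a 60 mm disc.
- shoehorn: Steel shoehorn, about 70 g, hung foremost or middle, 30 mm from the next. Eye at its top: hole 26 wide, 36 high, 8 mm bars (42 wide, 52 high outside), 8 thick; pinch across the 42 mm. Origin: hole centre, 18 mm below the arm's top while hung; x normal to the flat thing, y across, z up; lowest edge 120 mm below origin. Below: neck and a 40 mm wide blade.
- hook_full: The crowded hook, with three things on it. Fixed steel stand, base 150 x 80 x 12 mm (x -110 to +40). Origin on the table under its post (24 mm wide, 248 high, x -2 to +10 mm). A level arm leaves the post along the stand's -x (towards the robot); see the arm point.
- hook_spare: The spare hook, empty at the start. Fixed steel stand, base 150 x 80 x 12 mm (x -110 to +40). Origin on the table under its post (24 mm wide, 248 high, x -2 to +10 mm). A level arm leaves the post along the stand's -x (towards the robot); see the arm point.
- hook_full_arm (a point): Crowded hook. Point on top of the arm, 55 mm in front of the post, 244 mm above the table; axes as the stand's. Arm 8 mm round, level to 105 mm from the post, then turned up: tip at x = -119 mm of the stand, 12 mm above the arm's top. To pass the tip an eye is raised about 20 mm (12 to 28) from its hung height.
- hook_spare_arm (a point): Spare hook. Point on top of the arm, 55 mm in front of the post, 244 mm above the table; axes as the stand's. Arm 8 mm round, level to 105 mm from the post, then turned up: tip at x = -119 mm of the stand, 12 mm above the arm's top. To pass the tip an eye is raised about 20 mm (12 to 28) from its hung height.
- caddy: Fixed metal caddy, base 215 x 85 x 12 mm. Origin on the table under its pocket's centre; x away from the robot. Pocket: upright slot, inside 15 mm along x, 68 along y, floor at 12 mm, straight walls to 78, mouth flared to height 89, about 8 mm wider each side. In front a bolt track, 18 mm wide, x -150 to -38 mm, top of its strap 145 mm up.
- caddy_seat (a point): On the bolt's axis, 132 mm up, above the pocket's centre; axes as the caddy's. With the magnifier fully down in the pocket its origin (eye centre) lies here, its x along the caddy's x either way round. The keeper, a 24 mm wide post with a hole, is 26 to 36 mm beyond (+x), top 150 mm up.
- bolt (a joint): Slide of the 10 mm round bolt along the caddy's +x, m: 0 drawn back (tip 36 mm short of the pocket's centre), 0.08 fully home at its stop, tip 44 mm beyond the centre, through the keeper. Starts between 0 and 0.012; about 1.5 N of friction; stays where it is left.
- bolt_knob (a point): Grip point on the bolt's upright round knob, 18 mm across, from 13 mm below to 14 mm above this point, which is 163 mm above the table. It moves with the bolt: 138 mm in front of the pocket's centre at joint 0, 58 mm at 0.08.
- bowl: Bystander: grey ceramic bowl, 110 mm across, 45 mm high, behind the hooks. Origin at the centre of its underside. Leave alone.
- bell: Bystander: small silver hand bell, 48 mm across, 70 mm high, standing between the task's things. Origin at the centre of its underside. Leave alone.
- comb: Bystander: black comb lying flat, 140 x 22 x 5 mm, between the task's things. Origin at the centre of its underside. Leave alone.
- glasses_case: Bystander: closed red hinged eyeglass case, 65 x 160 x 40 mm, behind the hooks. Origin at the centre of its underside. Leave alone.
- pills_tall: Bystander: amber pill bottle, 42 mm across, 85 mm high, on a slatted rack under a glass shelf at the left edge. Origin at the centre of its underside. Leave alone.
- pills_short: Bystander: amber pill bottle, 42 mm across, 65 mm high, beside the tall one. Origin at the centre of its underside. Leave alone.
Things that resemble listed ones, but are neither listed nor needed, are in the scene too. What is shaped like the hook_spare but pink is not meant.

How it is judged:
By the outcome, as a careful person would: the job done as asked, in the order asked, and still so for the second after the job is handed in, with the robot touching nothing.
It also fails if it takes over 72 s, if anything falls off the work surface, if the arm or the gripper's body presses on something with over 40 N, if the wrist force passes 120 N, or if a joint passes its speed limit or range.

## Working session

There is one attempt and no reset: what is moved stays moved. The work goes in short steps, Python scripts to look and compute and a tool call to move; the robot and the scene stay as the last step left them, time stands still between calls to the robot, and variables do not carry over. Pictures are saved under pics/ and viewed, about 8 in all and at most 12, crops included, and the job is handed in when it is done.

Besides the shell and the picture viewer there is one more tool, called after "Emit:" as name(argument=value, ...), one argument or row to a line, values as JSON. apply_moves: Moves the arm, as the interface text tells. Its arguments: {"type":"object","properties":{"rows":{"type":"array","items":{"type":"array","items":{"type":"array","items":{"type":"number"}}}},"grip":{"type":"number"},"newtons":{"type":"number"}},"required":["rows"]}

```bash
mkdir -p pics; ls; cat > h.py <<'E'
import numpy as np, cv2
from scipy.spatial.transform import Rotation as R
from station import manip
def rot(q): return R.from_quat([q[1],q[2],q[3],q[0]])
def look(cam,name):
    p,d=manip.get_image(cam); cv2.imwrite(f'pics/{name}.png',p[:,:,::-1]); np.save(f'pics/{name}.npy',d); return p,d
def proj(cam,P):
    c=manip.camera_info(cam); q=(rot(c['orientation']).inv().apply(np.atleast_2d(P)-np.array(c['eye'])))*[1,-1,-1]
    return cv2.projectPoints(q,np.zeros(3),np.zeros(3),np.array(c['mtx'],float),np.array(c['dist'],float))[0][:,0]
def cloud(cam,d):
    c=manip.camera_info(cam); h,w=d.shape; u,v=np.meshgrid(np.arange(w),np.arange(h))
    n=cv2.undistortPoints(np.stack([u,v],-1).reshape(-1,1,2).astype(float),np.array(c['mtx'],float),np.array(c['dist'],float))[:,0]
    z=d.reshape(-1); q=np.c_[n[:,0]*z,-n[:,1]*z,-z]
    return (rot(c['orientation']).apply(q)+np.array(c['eye'])).reshape(h,w,3)
E
python3 - <<'E'
from h import *
for c in('scene','top'):
    look(c,c+'0'); i=manip.camera_info(c); print(c,i['eye'],rot(i['orientation']).as_matrix()[:,2])
    for n in ['hook_full_arm','hook_spare_arm','caddy_seat','caddy','bolt_knob','hook_spare','hook_full','magnifier','mirror','shoehorn','bell','comb']:
        for r in manip.pinpoint(n,c)[:3]: 
            if r['p']>.2: print(n,round(r['p'],2),np.round(r['location'],3),proj(c,r['location'])[0].round())
print(manip.sense())
a,b=[cv2.imread(f'pics/{c}0.png') for c in('scene','top')]
E
```

```text
pics
scene [ 1.29778894 -0.29415675  0.92495123] [ 0.63507568 -0.32964686  0.69857844]
hook_full_arm 0.83 [0.602 0.265 0.246] [338. 161.]
hook_spare_arm 0.86 [ 0.616 -0.443  0.245] [ 85. 255.]
hook_spare_arm 0.64 [ 0.599 -0.232  0.247] [170. 219.]
caddy_seat 0.71 [0.625 0.027 0.133] [269. 221.]
caddy 0.97 [0.62  0.022 0.002] [268. 250.]
bolt_knob 0.5 [0.492 0.035 0.162] [251. 186.]
bolt_knob 0.23 [ 0.66   0.258 -0.001] [338. 232.]
hook_spare 0.72 [ 0.674 -0.445 -0.003] [121. 328.]
hook_spare 0.6 [ 0.658 -0.237  0.002] [192. 292.]
hook_full 0.65 [ 0.657  0.261 -0.003] [338. 232.]
hook_full 0.32 [ 0.658 -0.238 -0.   ] [192. 293.]
magnifier 0.64 [0.622 0.26  0.224] [339. 171.]
mirror 0.54 [0.593 0.272 0.224] [337. 165.]
shoehorn 0.81 [0.564 0.269 0.222] [331. 160.]
bell 0.75 [ 0.656 -0.238 -0.002] [192. 293.]
bell 0.69 [ 0.689  0.124 -0.005] [307. 254.]
bell 0.59 [ 0.777  0.2   -0.004] [344. 265.]
comb 0.55 [ 0.664 -0.126  0.003] [229. 279.]
top [0.50100545 0.04495765 1.51981436] [-0.08715821 -0.02475512  0.99588686]
hook_full_arm 0.85 [0.603 0.272 0.244] [209. 217.]
hook_spare_arm 0.8 
[... 816 characters left out ...]
 0.002] [242. 174.]
{'time_s': 1.3, 'joint_pos': array([1.03820488e+00, 4.80116243e-02, 9.91959575e-02, 1.62197925e+00,
       2.31380078e-05, 1.44295861e+00]), 'joint_vel': array([-0.0002377 ,  0.00131846, -0.00128614,  0.0001472 ,  0.00075502,
        0.00029975]), 'tau': array([ 9.57124612e-04, -3.38644016e+01,  3.20155442e+01,  1.39048167e-03,
       -6.32851220e-05,  1.58469845e-06]), 'eef_pos': array([0.20676457, 0.48257072, 0.23130348]), 'tcp_rot': array([-1.07154370e-05,  2.00998257e-01,  9.79591599e-01,  4.41791720e-06]), 'contact_force': array([-0.2923259 ,  0.2127105 , -0.73307942]), 'wrist_torque': array([-0.00189647,  0.00752353,  0.01548124]), 'finger_gap': 0.08573105428182604}
```

View pics/scene0.png

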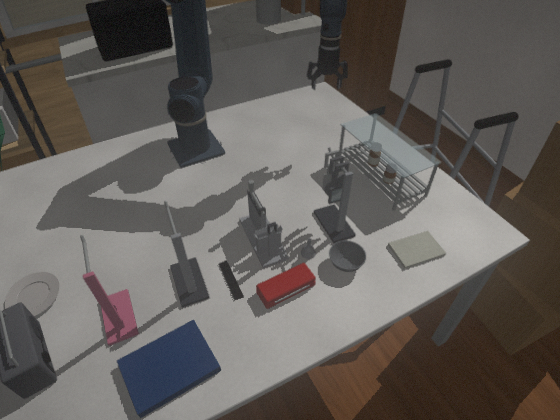

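View pics/top0.png

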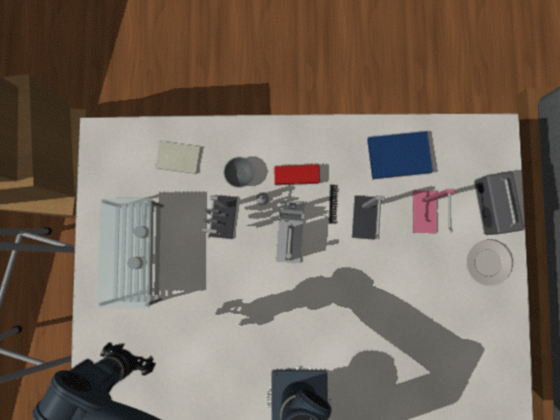

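The picture shows the crowded hook at scene (338,190) and top (222,215), and the caddy at top (291,230). Two stands look like the spare hook. One is grey, at scene (187,270) and top (367,215). The other is pink, at scene (110,300) and top (425,210), and the task excludes pink. The grey one fits. I'll confirm it in a crop and measure the axes.

```bash
python3 - <<'E'
from h import *
a=cv2.imread('pics/scene0.png'); 
c1=cv2.resize(a[120:320,60:380],(800,500),interpolation=cv2.INTER_CUBIC)
cv2.imwrite('pics/crop1.png',c1)
def line(P):
    m=P[:,:2].mean(0); u,s,v=np.linalg.svd(P[:,:2]-m,full_matrices=False); d=v[0]*np.sign(v[0][0]); return m.round(4),np.degrees(np.arctan2(d[1],d[0])).round(2),(s/np.sqrt(len(P))).round(4)
for cam in('top','scene'):
    C=cloud(cam,np.load(f'pics/{cam}0.npy')).reshape(-1,3)
    def box(x0,x1,y0,y1,z0,z1): 
        m=(C[:,0]>x0)&(C[:,0]<x1)&(C[:,1]>y0)&(C[:,1]<y1)&(C[:,2]>z0)&(C[:,2]<z1); return C[m]
    print(cam,'table z',np.median(box(.3,.4,-.2,.2,-.05,.05)[:,2]))
    for n,b in dict(full=(.52,.64,.2,.34,.235,.275),spare=(.5,.64,-.3,-.17,.225,.275),fullbase=(.5,.75,.19,.34,.006,.02),sparebase=(.5,.75,-.32,-.15,.006,.02),cadbase=(.4,.8,-.1,.12,.006,.02),track=(.44,.6,-.05,.1,.125,.15),keeper=(.62,.7,-.05,.1,.135,.16),knob=(.44,.56,-.05,.1,.155,.19)).items():
        P=box(*b)
        if len(P)>5: print(n,len(P),*line(P),P.min(0).round(3),P.max(0).round(3))
        if len(P)>30 and 'base' in n: 
            r=cv2.minAreaRect((P[:,:2]*1000).astype(np.float32)); print('   rect',np.round(r[0],1),np.round(r[1],1),round(r[2],1))
        if n in('full','spare') and len(P)>3: print(P[np.argsort(P[:,0])][::max(1,len(P)//25)].round(3).tolist())
E
```

```text
top table z 0.00032251428912677405
full 198 [0.5929 0.2681] -5.72 [0.0264 0.0104] [0.544 0.244 0.237] [0.64  0.292 0.259]
[[0.544, 0.272, 0.259], [0.55, 0.271, 0.252], [0.556, 0.273, 0.242], [0.562, 0.264, 0.256], [0.562, 0.274, 0.252], [0.565, 0.259, 0.253], [0.565, 0.268, 0.251], [0.568, 0.28, 0.254], [0.568, 0.271, 0.25], [0.574, 0.267, 0.244], [0.58, 0.267, 0.242], [0.589, 0.248, 0.246], [0.591, 0.267, 0.257], [0.592, 0.278, 0.25], [0.594, 0.274, 0.254], [0.594, 0.277, 0.252], [0.597, 0.265, 0.254], [0.598, 0.257, 0.25], [0.601, 0.267, 0.245], [0.608, 0.265, 0.237], [0.616, 0.264, 0.246], [0.621, 0.253, 0.255], [0.621, 0.272, 0.25], [0.624, 0.283, 0.255], [0.624, 0.257, 0.251], [0.627, 0.265, 0.255], [0.627, 0.269, 0.25], [0.631, 0.261, 0.244], [0.637, 0.262, 0.241]]
spare 95 [ 0.589  -0.2285] -5.47 [0.0297 0.0024] [ 0.539 -0.237  0.237] [ 0.64  -0.222  0.26 ]
[[0.539, -0.225, 0.257], [0.542, -0.224, 0.26], [0.545, -0.225, 0.256], [0.548, -0.224, 0.248], [0.551, -0.222, 0.244], [0.554, -0.224, 0.246], [0.557, -0.228, 0.243], [0.56, -0.225, 0.241], [0.563, -0.224, 0.247], [0.569, 
[... 2615 characters left out ...]
23, 0.246], [0.638, -0.234, 0.245]]
fullbase 779 [0.6363 0.2557] -10.79 [0.0539 0.0245] [0.548 0.19  0.006] [0.75  0.336 0.02 ]
   rect [656.2 275.9] [132.5 212. ] 78.5
sparebase 925 [ 0.6322 -0.2352] -4.52 [0.0452 0.0258] [ 0.509 -0.278  0.006] [ 0.727 -0.188  0.02 ]
   rect [ 617.7 -233.3] [ 87.9 217.6] 89.2
cadbase 772 [0.6137 0.0155] 3.91 [0.0831 0.0389] [ 0.428 -0.1    0.006] [0.8  0.12 0.02]
   rect [617.1   9.4] [375.2 207.1] 4.4
track 164 [0.5411 0.0295] -4.29 [0.0342 0.0056] [0.473 0.018 0.125] [0.592 0.044 0.147]
keeper 45 [0.6543 0.0206] 80.8 [0.0083 0.0037] [0.647 0.01  0.136] [0.66  0.033 0.153]
knob 48 [0.4946 0.0331] 2.99 [0.0049 0.0046] [0.484 0.026 0.156] [0.502 0.042 0.18 ]
```

View pics/crop1.png

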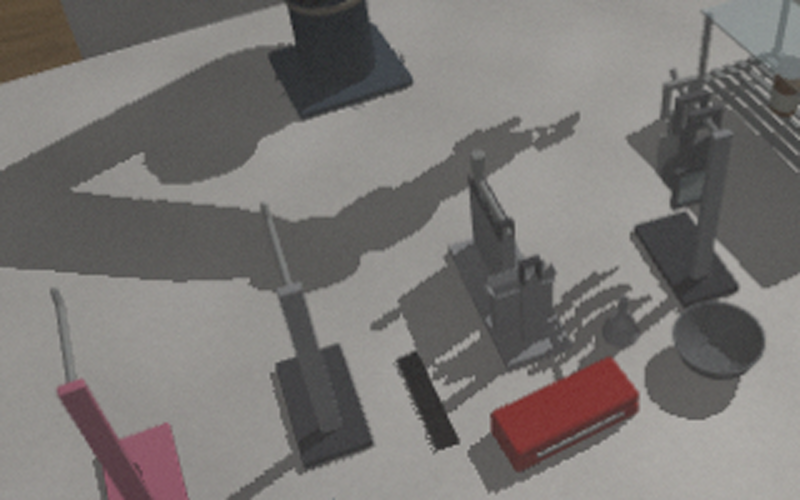

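Crop: the grey stand at crop (320,370) has an empty arm and is the spare hook. The pink one at (100,400) is the look-alike. On the crowded hook the order from the front is shoehorn, mirror, magnifier. All the axes point within 0.5° of yaw -5°, so I'll keep one tool orientation throughout.

Emit:
apply_moves(
  rows=[
    [[0, 0, -0.05, 0, 0, -0.159], [0, 0, -0.05, 0, 0, -0.159], [-0.047, -0.0223, 0, 0, 0, 0], [-0.047, -0.0223, 0, 0, 0, 0], [-0.047, -0.0223, 0, 0, 0, 0], [-0.047, -0.0223, 0, 0, 0, 0], [-0.047, -0.0223, 0, 0, 0, 0], [-0.047, -0.0223, 0, 0, 0, 0], [-0.047, -0.0223, 0, 0, 0, 0], [-0.047, -0.0223, 0, 0, 0, 0]],
  ],
  grip=-1,
  newtons=40,
)

```text
time_s: 2.55
eef_pos: [0.5672, 0.2712, 0.3314]
tcp_rot: [0.0, 0.043, 0.999, 0.0]
contact_force: [1.0, 0.8, -0.5]
finger_gap: 0.0855
```

```bash
cat >> h.py <<'E'
def to(*targets,z5=-5.0):
    s=manip.sense(); r=rot(s['tcp_rot']); p=np.array(s['eef_pos']); M=r.as_matrix()
    print('t',round(s['time_s'],2),'pos',p.round(4),'y ang',np.degrees(np.arctan2(M[1,1],M[0,1])).round(2),'zax',M[:,2].round(3),'F',np.round(s['contact_force'],1),'gap',round(s['finger_gap'],4))
    for t in targets:
        t=np.array(t); print('  ->',t.round(4),'tool delta',r.inv().apply(t-p).round(4)); p=t
E
python3 -c "
from h import *
to((.566,.272,.209),(.566,.272,.229))"
```

```text
t 2.55 pos [0.5672 0.2712 0.3314] y ang 85.02 zax [ 0.  0. -1.] F [ 1.   0.8 -0.5] gap 0.0855
  -> [0.566 0.272 0.209] tool delta [0.0013 0.0006 0.1224]
  -> [0.566 0.272 0.229] tool delta [-0.    0.   -0.02]
```

Emit:
apply_moves(
  rows=[
    [[0.001, 0.0005, 0.045, 0, 0, 0], [0, 0, 0.045, 0, 0, 0], [0, 0, 0.032, 0, 0, 0], [0, 0, 0, 0, 0, 0]],
  ],
)

```text
time_s: 3.05
eef_pos: [0.5627, 0.2719, 0.205]
tcp_rot: [-0.004, 0.043, 0.999, -0.002]
contact_force: [0.4, 0.5, -0.2]
finger_gap: 0.0859
```

Emit:
apply_moves(
  rows=[
    [[0, 0, 0, 0, 0, 0], [0, 0, 0, 0, 0, 0], [0, 0, 0, 0, 0, 0], [0, 0, 0, 0, 0, 0], [0, 0, 0, 0, 0, 0], [0, 0, 0, 0, 0, 0]],
  ],
  grip=1,
  newtons=40,
)

```text
time_s: 3.8
eef_pos: [0.5661, 0.2731, 0.2121]
tcp_rot: [0.002, 0.043, 0.999, 0.001]
contact_force: [-0.4, -0.9, 5.0]
finger_gap: 0.0417
```

```bash
python3 -c "
from h import *
to()
p,d=look('scene','s1');cv2.imwrite('pics/s1c.png',cv2.resize(p[90:270,240:440,::-1],(800,720),interpolation=cv2.INTER_CUBIC)[:600])"
```

```text
t 3.8 pos [0.5661 0.2731 0.2121] y ang 85.02 zax [ 0.005  0.001 -1.   ] F [-0.4 -0.9  5. ] gap 0.0417
```

View pics/s1c.png

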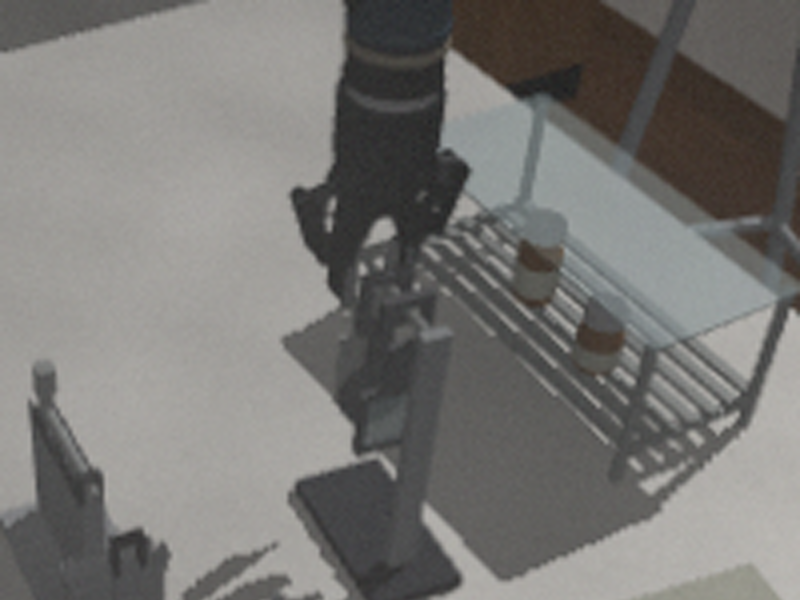

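Viewed crop: the gripper holds the shoehorn's eye at crop (375,280), with the mirror and magnifier still hanging behind it. The gap of 41.7 mm matches the eye's width.

Emit:
apply_moves(
  rows=[
    [[0, 0, -0.01, 0, 0, 0], [0, 0, -0.012, 0, 0, 0], [0, 0, 0, 0, 0, 0]],
  ],
)

```text
time_s: 4.22
eef_pos: [0.5656, 0.2731, 0.2329]
tcp_rot: [0.001, 0.043, 0.999, 0.001]
contact_force: [1.1, 0.2, -0.6]
finger_gap: 0.0416
```

```bash
python3 -c "
from h import *
to()"
```

```text
t 4.22 pos [0.5656 0.2731 0.2329] y ang 85.03 zax [ 0.002  0.001 -1.   ] F [ 1.1  0.2 -0.6] gap 0.0416
```

Emit:
apply_moves(
  rows=[
    [[0.02, 0, 0, 0, 0, 0], [0.025, 0, 0, 0, 0, 0], [0.025, 0, 0, 0, 0, 0], [0, 0, -0.04, 0, 0, 0], [0, 0, -0.04, 0, 0, 0]],
  ],
)

```text
time_s: 4.85
eef_pos: [0.4937, 0.2786, 0.3101]
tcp_rot: [-0.002, 0.043, 0.999, -0.001]
contact_force: [0.0, 1.2, -0.4]
finger_gap: 0.0414
```

Emit:
apply_moves(
  rows=[
    [[-0.002, -0.03, 0, 0, 0, 0], [-0.003, -0.05, 0, 0, 0, 0], [-0.003, -0.055, 0, 0, 0, 0], [-0.003, -0.055, 0, 0, 0, 0], [-0.003, -0.06, 0, 0, 0, 0], [-0.003, -0.06, 0, 0, 0, 0], [-0.003, -0.06, 0, 0, 0, 0], [-0.003, -0.055, 0, 0, 0, 0], [-0.002, -0.045, 0, 0, 0, 0], [-0.002, -0.03, 0, 0, 0, 0]],
  ],
)

```text
time_s: 6.1
eef_pos: [0.4782, -0.2237, 0.3107]
tcp_rot: [-0.0, 0.044, 0.999, 0.0]
contact_force: [0.3, 0.0, -0.3]
finger_gap: 0.0412
```

Emit:
apply_moves(
  rows=[
    [[0, 0, 0, 0, 0, 0], [0, 0, 0, 0, 0, 0]],
  ],
)

```text
time_s: 6.35
eef_pos: [0.4787, -0.221, 0.3111]
tcp_rot: [-0.0, 0.043, 0.999, 0.001]
contact_force: [0.1, -0.2, -1.0]
finger_gap: 0.0413
```

```bash
python3 -c "
from h import *
to((.480,-.2215,.233),(.62,-.2335,.233),(.62,-.2335,.21))
p,d=look('scene','s2');cv2.imwrite('pics/s2c.png',cv2.resize(p[130:310,60:300,::-1],(800,600),interpolation=cv2.INTER_CUBIC))
C=cloud('scene',d).reshape(-1,3)
m=(abs(C[:,0]-.485)<.06)&(abs(C[:,1]+.22)<.03)&(C[:,2]>.17)&(C[:,2]<.27);print(m.sum());
for z in np.arange(.17,.27,.01):
  P=C[m&(abs(C[:,2]-z)<.005)]
  if len(P):print(z.round(3),P.min(0).round(3),P.max(0).round(3))"
```

```text
t 6.35 pos [ 0.4787 -0.221   0.3111] y ang 85.03 zax [-0.     0.001 -1.   ] F [ 0.1 -0.2 -1. ] gap 0.0413
  -> [ 0.48   -0.2215  0.233 ] tool delta [-0.0014 -0.0005  0.0781]
  -> [ 0.62   -0.2335  0.233 ] tool delta [-1.405e-01  2.000e-04 -1.000e-04]
  -> [ 0.62   -0.2335  0.21  ] tool delta [-0.    -0.     0.023]
296
0.2 [ 0.478 -0.211  0.205] [ 0.478 -0.211  0.205]
0.21 [ 0.471 -0.236  0.205] [ 0.482 -0.197  0.215]
0.22 [ 0.471 -0.239  0.215] [ 0.482 -0.199  0.225]
0.23 [ 0.469 -0.239  0.225] [ 0.483 -0.198  0.235]
0.24 [ 0.47  -0.24   0.235] [ 0.482 -0.198  0.245]
0.25 [ 0.469 -0.239  0.245] [ 0.545 -0.198  0.255]
0.26 [ 0.469 -0.24   0.255] [ 0.541 -0.199  0.265]
```

View pics/s2c.png

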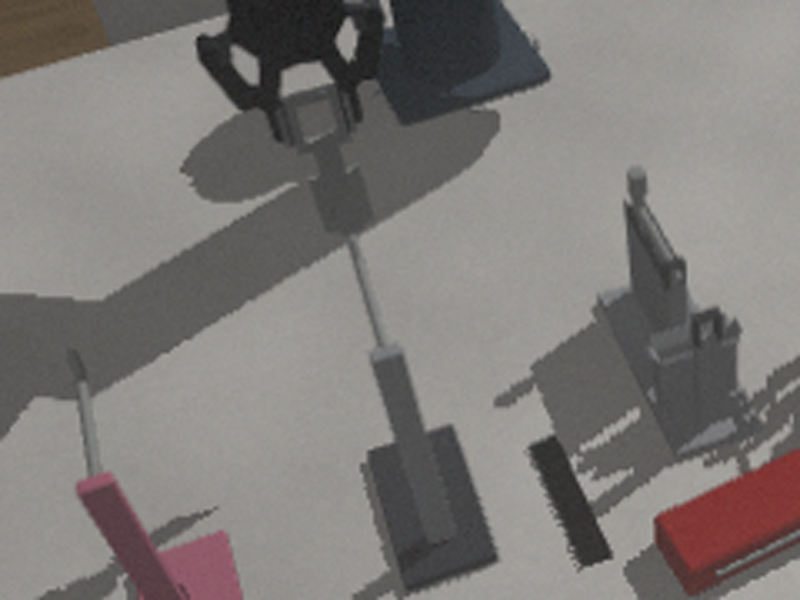

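Viewed crop: the shoehorn hangs straight in the jaws at (315,115), in line with the spare hook's arm at (370,290).

Emit:
apply_moves(
  rows=[
    [[-0.001, -0.0005, 0.03, 0, 0, 0], [0, 0, 0.03, 0, 0, 0], [0, 0, 0.018, 0, 0, 0], [0, 0, 0, 0, 0, 0], [-0.025, 0, 0, 0, 0, 0], [-0.03, 0, 0, 0, 0, 0], [-0.03, 0, 0, 0, 0, 0], [-0.03, 0, 0, 0, 0, 0], [-0.026, 0, 0, 0, 0, 0], [0, 0, 0, 0, 0, 0]],
  ],
)

```text
time_s: 7.65
eef_pos: [0.6218, -0.2337, 0.2333]
tcp_rot: [0.0, 0.042, 0.999, -0.0]
contact_force: [-0.6, -0.2, -0.9]
finger_gap: 0.0412
```

Emit:
apply_moves(
  rows=[
    [[0, 0, 0.01, 0, 0, 0], [0, 0, 0.01, 0, 0, 0], [0, 0, 0.0, 0, 0, 0]],
  ],
)

```text
time_s: 8.02
eef_pos: [0.6191, -0.2341, 0.2127]
tcp_rot: [-0.001, 0.044, 0.999, 0.0]
contact_force: [0.2, 0.2, -0.5]
finger_gap: 0.0414
```

Emit:
apply_moves(
  rows=[
    [[0, 0, 0.001, 0, 0, 0], [0, 0, 0, 0, 0, 0], [0, 0, 0, 0, 0, 0], [0, 0, 0, 0, 0, 0], [0, 0, -0.03, 0, 0, 0], [0, 0, -0.04, 0, 0, 0], [0, 0, -0.045, 0, 0, 0]],
  ],
  grip=-1,
)

```text
time_s: 8.9
eef_pos: [0.6198, -0.2342, 0.3279]
tcp_rot: [-0.001, 0.043, 0.999, 0.0]
contact_force: [0.7, -0.5, 0.1]
finger_gap: 0.0853
```

Emit:
apply_moves(
  rows=[
    [[0.005, 0.03, 0, 0, 0, 0], [0.007, 0.05, 0, 0, 0, 0], [0.008, 0.055, 0, 0, 0, 0], [0.008, 0.055, 0, 0, 0, 0], [0.008, 0.06, 0, 0, 0, 0], [0.008, 0.06, 0, 0, 0, 0], [0.008, 0.06, 0, 0, 0, 0], [0.007, 0.055, 0, 0, 0, 0], [0.006, 0.045, 0, 0, 0, 0], [0.004, 0.03, 0, 0, 0, 0]],
  ],
)

```text
time_s: 10.15
eef_pos: [0.5943, 0.2722, 0.3272]
tcp_rot: [0.0, 0.042, 0.999, 0.0]
contact_force: [0.1, -0.0, -0.4]
finger_gap: 0.0853
```

```bash
python3 -c "
from h import *
p,d=look('scene','s3')
for n in ['shoehorn','mirror','magnifier']:
  for r in manip.pinpoint(n,'scene')[:3]: print(n,round(r['p'],2),np.round(r['location'],3))
to((.5955,.2695,.21))
C=cloud('scene',d).reshape(-1,3)
for y in (-.24,.265):
  m=(abs(C[:,0]-.59)<.06)&(abs(C[:,1]-y)<.04)&(C[:,2]>.247)&(C[:,2]<.275);P=C[m];print(P[np.argsort(P[:,0])][::4].round(3).tolist())"
```

```text
shoehorn 0.82 [ 0.618 -0.238  0.226]
mirror 0.75 [0.592 0.269 0.223]
magnifier 0.56 [0.623 0.257 0.226]
t 10.35 pos [0.5947 0.27   0.3271] y ang 85.1 zax [-0.    -0.001 -1.   ] F [-0.4 -0.4 -0.8] gap 0.0855
  -> [0.5955 0.2695 0.21  ] tool delta [-0.0008 -0.0004  0.1171]
[[0.538, -0.229, 0.252], [0.543, -0.227, 0.255], [0.546, -0.224, 0.249], [0.547, -0.226, 0.251], [0.553, -0.226, 0.249], [0.612, -0.253, 0.251], [0.613, -0.245, 0.252], [0.614, -0.238, 0.253], [0.616, -0.217, 0.255], [0.616, -0.23, 0.255], [0.617, -0.243, 0.254], [0.618, -0.251, 0.252], [0.618, -0.242, 0.248], [0.619, -0.216, 0.253], [0.619, -0.247, 0.251], [0.619, -0.251, 0.257], [0.62, -0.237, 0.251], [0.62, -0.242, 0.253], [0.62, -0.244, 0.255], [0.621, -0.225, 0.249], [0.621, -0.22, 0.25], [0.622, -0.215, 0.249], [0.623, -0.222, 0.253]]
[[0.543, 0.273, 0.257], [0.548, 0.27, 0.253], [0.552, 0.271, 0.251], [0.589, 0.257, 0.252], [0.591, 0.27, 0.252], [0.593, 0.248, 0.25], [0.595, 0.288, 0.252], [0.596, 0.249, 0.252], [0.596, 0.277, 0.253], [0.597, 0.255, 0.254], [0.598, 0.261, 0.253], [0.598, 0.278, 0.254], [0.599, 0.285, 0.252], [0.601, 0.274, 0.25], [0.62, 0.253, 0.252], [0.623, 0.272, 0.251], [0.624, 0.282, 0.252], [0.624, 0.257, 0.25], [0.626, 0.246, 0.252], [0.627, 0.265, 0.253], [0.628, 0.245, 0.25], [0.629, 0.268, 0.25], [0.629, 0.261, 0.249], [0.63, 0.256, 0.255], [0.63, 0.274, 0.252], [0.632, 0.28, 0.251]]
```

The shoehorn is hanging on the spare hook, by network and depth. Next, the mirror.

Emit:
apply_moves(
  rows=[
    [[-0.001, 0, 0.045, 0, 0, 0], [0, 0, 0.043, 0, 0, 0], [0, 0, 0.027, 0, 0, 0], [0, 0, 0, 0, 0, 0]],
  ],
)

```text
time_s: 10.85
eef_pos: [0.5942, 0.2674, 0.209]
tcp_rot: [-0.003, 0.044, 0.999, -0.001]
contact_force: [-0.4, -0.1, 0.2]
finger_gap: 0.0854
```

Emit:
apply_moves(
  rows=[
    [[0, 0, 0, 0, 0, 0], [0, 0, 0, 0, 0, 0], [0, 0, 0, 0, 0, 0], [0, 0, 0, 0, 0, 0], [0, 0, 0, 0, 0, 0], [0, 0, 0, 0, 0, 0]],
  ],
  grip=1,
)

```text
time_s: 11.6
eef_pos: [0.5971, 0.2696, 0.215]
tcp_rot: [0.002, 0.043, 0.999, 0.0]
contact_force: [0.4, -1.9, 4.8]
finger_gap: 0.0414
```

Emit:
apply_moves(
  rows=[
    [[0, 0, -0.01, 0, 0, 0], [0, 0, -0.011, 0, 0, 0], [0, 0, 0, 0, 0, 0]],
  ],
)

```text
time_s: 11.98
eef_pos: [0.5963, 0.27, 0.2346]
tcp_rot: [0.001, 0.043, 0.999, 0.0]
contact_force: [0.8, 0.6, -0.7]
finger_gap: 0.0411
```

Emit:
apply_moves(
  rows=[
    [[0.02, 0, 0, 0, 0, 0], [0.025, 0, 0, 0, 0, 0], [0.025, 0, 0, 0, 0, 0], [0.025, 0, 0, 0, 0, 0], [0.021, 0, 0, 0, 0, 0], [0, 0, -0.04, 0, 0, 0], [0, 0, -0.04, 0, 0, 0]],
  ],
)

```text
time_s: 12.85
eef_pos: [0.4788, 0.2795, 0.3124]
tcp_rot: [-0.002, 0.043, 0.999, -0.001]
contact_force: [0.5, -0.7, -0.6]
finger_gap: 0.0413
```

Emit:
apply_moves(
  rows=[
    [[-0.002, -0.03, 0, 0, 0, 0], [-0.003, -0.05, 0, 0, 0, 0], [-0.004, -0.055, 0, 0, 0, 0], [-0.004, -0.055, 0, 0, 0, 0], [-0.004, -0.06, 0, 0, 0, 0], [-0.004, -0.06, 0, 0, 0, 0], [-0.004, -0.06, 0, 0, 0, 0], [-0.004, -0.055, 0, 0, 0, 0], [-0.003, -0.045, 0, 0, 0, 0], [-0.002, -0.03, 0, 0, 0, 0]],
  ],
)

```text
time_s: 14.1
eef_pos: [0.4703, -0.2235, 0.3127]
tcp_rot: [-0.0, 0.044, 0.999, 0.0]
contact_force: [0.4, 0.1, -1.2]
finger_gap: 0.0413
```

Emit:
apply_moves(
  rows=[
    [[0, 0, 0, 0, 0, 0], [0, 0, 0, 0, 0, 0]],
  ],
)

```text
time_s: 14.35
eef_pos: [0.4706, -0.2209, 0.3131]
tcp_rot: [-0.0, 0.043, 0.999, 0.001]
contact_force: [0.2, 0.2, -1.1]
finger_gap: 0.0414
```

```bash
python3 -c "
from h import *
to((.480,-.223,.235),(.578,-.230,.235),(.578,-.230,.2145))
p,d=look('scene','s4')
for n in ['shoehorn','mirror','magnifier']:
  for r in manip.pinpoint(n,'scene')[:2]: print(n,round(r['p'],2),np.round(r['location'],3))
C=cloud('scene',d).reshape(-1,3)
m=(abs(C[:,0]-.475)<.05)&(abs(C[:,1]+.22)<.05)&(C[:,2]>.19)&(C[:,2]<.27)
for z in np.arange(.19,.27,.01):
  P=C[m&(abs(C[:,2]-z)<.005)]
  if len(P):print(z.round(3),P.min(0).round(3),P.max(0).round(3))"
```

```text
t 14.35 pos [ 0.4706 -0.2209  0.3131] y ang 85.02 zax [-0.     0.001 -1.   ] F [ 0.2  0.2 -1.1] gap 0.0414
  -> [ 0.48  -0.223  0.235] tool delta [-0.0096 -0.0014  0.0781]
  -> [ 0.578 -0.23   0.235] tool delta [-0.0982  0.0015 -0.0001]
  -> [ 0.578  -0.23    0.2145] tool delta [-0.     -0.      0.0205]
shoehorn 0.61 [ 0.617 -0.238  0.226]
mirror 0.76 [ 0.467 -0.22   0.32 ]
mirror 0.4 [0.621 0.026 0.135]
magnifier 0.71 [0.623 0.259 0.225]
magnifier 0.24 [0.466 0.544 0.04 ]
0.21 [ 0.466 -0.241  0.205] [ 0.476 -0.195  0.215]
0.22 [ 0.464 -0.247  0.216] [ 0.476 -0.192  0.225]
0.23 [ 0.466 -0.248  0.225] [ 0.476 -0.189  0.235]
0.24 [ 0.464 -0.249  0.235] [ 0.475 -0.189  0.245]
0.25 [ 0.46  -0.246  0.245] [ 0.476 -0.19   0.255]
0.26 [ 0.459 -0.239  0.255] [ 0.474 -0.197  0.264]
0.27 [ 0.469 -0.229  0.266] [ 0.475 -0.213  0.269]
```

Emit:
apply_moves(
  rows=[
    [[-0.003, -0.0005, 0.03, 0, 0, 0], [-0.003, -0.0005, 0.03, 0, 0, 0], [-0.004, -0.0005, 0.018, 0, 0, 0], [0, 0, 0, 0, 0, 0], [-0.02, 0, 0, 0, 0, 0], [-0.025, 0, 0, 0, 0, 0], [-0.025, 0, 0, 0, 0, 0], [-0.018, 0, 0, 0, 0, 0], [-0.01, 0.001, 0, 0, 0, 0], [0, 0, 0, 0, 0, 0]],
  ],
)

```text
time_s: 15.8
eef_pos: [0.5788, -0.2312, 0.2359]
tcp_rot: [0.0, 0.043, 0.999, -0.0]
contact_force: [-0.3, -0.0, -1.5]
finger_gap: 0.0416
```

Emit:
apply_moves(
  rows=[
    [[0, 0, 0.01, 0, 0, 0], [0, 0, 0.01, 0, 0, 0], [0, 0, 0.001, 0, 0, 0], [0, 0, 0, 0, 0, 0]],
  ],
)

```text
time_s: 16.3
eef_pos: [0.5778, -0.2313, 0.2149]
tcp_rot: [0.0, 0.043, 0.999, -0.0]
contact_force: [-1.3, 0.4, 4.0]
finger_gap: 0.0416
```

Emit:
apply_moves(
  rows=[
    [[0, 0, 0, 0, 0, 0], [0, 0, 0, 0, 0, 0], [0, 0, 0, 0, 0, 0], [0, 0, 0, 0, 0, 0], [0, 0, -0.03, 0, 0, 0], [0, 0, -0.04, 0, 0, 0], [0, 0, -0.045, 0, 0, 0]],
  ],
  grip=-1,
)

```text
time_s: 17.18
eef_pos: [0.578, -0.231, 0.3298]
tcp_rot: [-0.001, 0.043, 0.999, 0.0]
contact_force: [0.8, -1.1, 1.2]
finger_gap: 0.0854
```

Emit:
apply_moves(
  rows=[
    [[0, 0.03, 0, 0, 0, 0], [0, 0.05, 0, 0, 0, 0], [0, 0.055, 0, 0, 0, 0], [-0.001, 0.055, 0, 0, 0, 0], [-0.001, 0.06, 0, 0, 0, 0], [-0.001, 0.06, 0, 0, 0, 0], [0, 0.06, 0, 0, 0, 0], [0, 0.055, 0, 0, 0, 0], [0, 0.045, 0, 0, 0, 0], [0, 0.03, 0, 0, 0, 0]],
  ],
)

```text
time_s: 18.42
eef_pos: [0.6243, 0.2692, 0.3288]
tcp_rot: [-0.0, 0.042, 0.999, 0.0]
contact_force: [0.8, 0.3, 0.1]
finger_gap: 0.0856
```

```bash
python3 -c "
from h import *
p,d=look('scene','s5')
for n in ['shoehorn','mirror','magnifier','caddy_seat']:
  for r in manip.pinpoint(n,'scene')[:2]: print(n,round(r['p'],2),np.round(r['location'],3))
to((.625,.2665,.21))
cv2.imwrite('pics/s5c.png',cv2.resize(p[100:325,100:400,::-1],(800,600),interpolation=cv2.INTER_CUBIC))
C=cloud('scene',d).reshape(-1,3)
m=(abs(C[:,0]-.62)<.025)&(abs(C[:,1]-.265)<.04)&(C[:,2]>.247)&(C[:,2]<.275);P=C[m];print(P[np.argsort(P[:,1])][::2].round(3).tolist())
m=(abs(C[:,0]-.62)<.025)&(abs(C[:,1]-.265)<.05)&(C[:,2]>.12)&(C[:,2]<.16);P=C[m];print(P.mean(0),P.min(0),P.max(0))"
```

```text
shoehorn 0.59 [ 0.618 -0.236  0.223]
mirror 0.76 [ 0.574 -0.23   0.222]
magnifier 0.91 [0.624 0.26  0.224]
magnifier 0.6 [ 0.665 -0.121  0.005]
caddy_seat 0.92 [0.624 0.026 0.133]
caddy_seat 0.66 [ 0.657  0.262 -0.001]
t 18.68 pos [0.6247 0.2661 0.3292] y ang 85.02 zax [-0.    -0.001 -1.   ] F [-0.4  0.4  0.7] gap 0.0858
  -> [0.625  0.2665 0.21  ] tool delta [-0.0002  0.0005  0.1192]
[[0.627, 0.242, 0.251], [0.623, 0.244, 0.255], [0.619, 0.244, 0.248], [0.626, 0.246, 0.249], [0.627, 0.248, 0.252], [0.624, 0.25, 0.253], [0.621, 0.252, 0.254], [0.626, 0.256, 0.248], [0.619, 0.258, 0.25], [0.628, 0.258, 0.249], [0.623, 0.261, 0.252], [0.628, 0.262, 0.247], [0.627, 0.266, 0.25], [0.626, 0.266, 0.252], [0.626, 0.27, 0.251], [0.629, 0.272, 0.248], [0.632, 0.272, 0.254], [0.626, 0.277, 0.252], [0.632, 0.279, 0.255], [0.627, 0.28, 0.251], [0.626, 0.283, 0.253], [0.63, 0.285, 0.251]]
[0.62529401 0.25100424 0.13974441] [0.61573862 0.2313944  0.1202998 ] [0.62913742 0.27354784 0.1599001 ]
```

View pics/s5c.png

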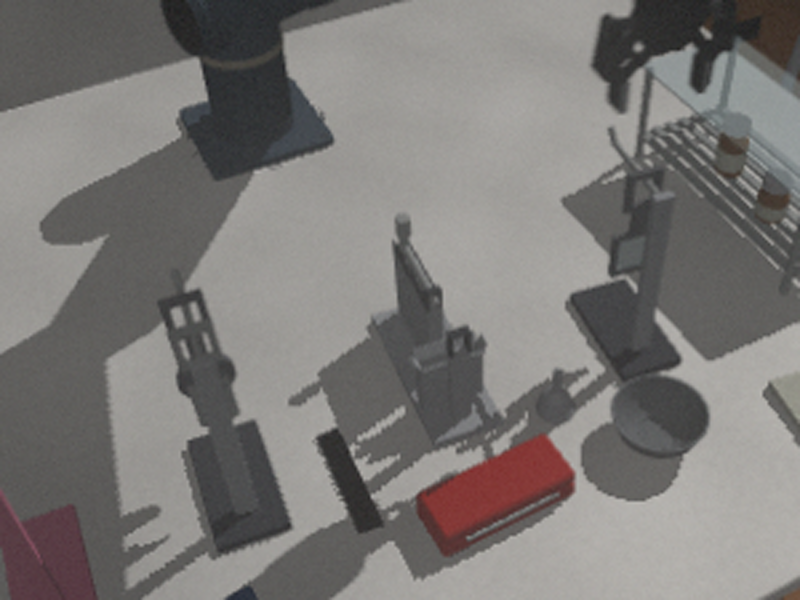

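Viewed crop: the shoehorn and mirror hang on the grey spare hook at (190,330). The magnifier is alone on the crowded hook at (640,210), with its square lens at (630,250).

Emit:
apply_moves(
  rows=[
    [[0, -0.001, 0.045, 0, 0, 0], [0, 0, 0.045, 0, 0, 0], [0, 0, 0.027, 0, 0, 0], [0, 0, 0, 0, 0, 0]],
  ],
)

```text
time_s: 19.18
eef_pos: [0.6227, 0.2633, 0.209]
tcp_rot: [-0.003, 0.044, 0.999, -0.001]
contact_force: [-0.1, 0.9, 0.7]
finger_gap: 0.0852
```

Emit:
apply_moves(
  rows=[
    [[0, 0, 0, 0, 0, 0], [0, 0, 0, 0, 0, 0], [0, 0, 0, 0, 0, 0], [0, 0, 0, 0, 0, 0], [0, 0, 0, 0, 0, 0], [0, 0, 0, 0, 0, 0]],
  ],
  grip=1,
)

```text
time_s: 19.92
eef_pos: [0.6258, 0.2657, 0.2151]
tcp_rot: [0.003, 0.043, 0.999, 0.001]
contact_force: [1.7, -0.7, 6.0]
finger_gap: 0.0409
```

Emit:
apply_moves(
  rows=[
    [[0, 0, -0.01, 0, 0, 0], [0, 0, -0.0115, 0, 0, 0], [0, 0, 0, 0, 0, 0]],
  ],
)

```text
time_s: 20.3
eef_pos: [0.6251, 0.266, 0.2352]
tcp_rot: [0.001, 0.043, 0.999, 0.0]
contact_force: [0.1, 0.3, -1.2]
finger_gap: 0.0413
```

Emit:
apply_moves(
  rows=[
    [[0.02, 0, 0, 0, 0, 0], [0.025, 0, 0, 0, 0, 0], [0.025, 0, 0, 0, 0, 0], [0.025, 0, 0, 0, 0, 0], [0.025, 0, 0, 0, 0, 0], [0.025, 0, 0, 0, 0, 0], [0, 0, -0.03, 0, 0, 0], [0, 0, -0.04, 0, 0, 0], [0, 0, -0.03, 0, 0, 0]],
  ],
)

```text
time_s: 21.42
eef_pos: [0.4799, 0.2783, 0.3352]
tcp_rot: [0.0, 0.043, 0.999, 0.0]
contact_force: [0.3, 0.5, -0.9]
finger_gap: 0.0412
```

Emit:
apply_moves(
  rows=[
    [[0, -0.03, 0, 0, 0, 0], [-0.01, -0.045, 0, 0, 0, 0], [-0.02, -0.045, 0, 0, 0, 0], [-0.03, -0.04, 0, 0, 0, 0], [-0.035, -0.035, 0, 0, 0, 0], [-0.035, -0.025, 0, 0, 0, 0], [-0.025, -0.015, 0, 0, 0, 0], [-0.01, -0.006, 0, 0, 0, 0], [0, 0, 0, 0, 0, 0], [0, 0, 0, 0, 0, 0]],
  ],
)

```text
time_s: 22.68
eef_pos: [0.6232, 0.0242, 0.3338]
tcp_rot: [-0.0, 0.043, 0.999, 0.0]
contact_force: [-0.3, -0.2, -0.3]
finger_gap: 0.0414
```

```bash
python3 -c "
from h import *
to()
for cam in ('top','scene'):
  p,d=look(cam,'m6'+cam)
  for n in ['magnifier','caddy_seat','caddy']:
    for r in manip.pinpoint(n,cam)[:2]: print(cam,n,round(r['p'],2),np.round(r['location'],4))
  C=cloud(cam,d).reshape(-1,3)
  m=(abs(C[:,0]-.62)<.05)&(abs(C[:,1]-.025)<.05)&(C[:,2]<.32)
  for z in np.arange(.07,.32,.01):
    P=C[m&(abs(C[:,2]-z)<.005)]
    if len(P)>2:print(z.round(3),len(P),P.mean(0).round(4),P.min(0).round(3),P.max(0).round(3))
cv2.imwrite('pics/s6c.png',cv2.resize(p[100:290,180:400,::-1],(695,600),interpolation=cv2.INTER_CUBIC))
"
```

```text
t 22.68 pos [0.6232 0.0242 0.3338] y ang 85.05 zax [-0.001  0.    -1.   ] F [-0.3 -0.2 -0.3] gap 0.0414
scene magnifier 0.82 [0.6183 0.0235 0.346 ]
scene caddy_seat 0.81 [0.6247 0.0263 0.1302]
scene caddy 0.79 [0.6204 0.0227 0.0025]
0.07 90 [0.6218 0.0183 0.07  ] [ 0.571 -0.013  0.065] [0.659 0.059 0.075]
0.08 129 [0.6195 0.0217 0.0802] [ 0.571 -0.019  0.075] [0.661 0.066 0.085]
0.09 98 [0.6213 0.0196 0.0886] [ 0.573 -0.019  0.085] [0.659 0.069 0.095]
0.1 37 [0.6229 0.0232 0.0995] [0.572 0.01  0.095] [0.66  0.035 0.105]
0.11 38 [0.628  0.0226 0.11  ] [0.575 0.01  0.105] [0.661 0.035 0.114]
0.12 46 [0.6277 0.0231 0.1194] [0.573 0.009 0.115] [0.661 0.035 0.125]
0.13 32 [0.6125 0.0225 0.1312] [0.571 0.009 0.126] [0.659 0.035 0.135]
0.14 37 [0.6098 0.0251 0.1406] [0.573 0.009 0.135] [0.661 0.037 0.145]
0.15 40 [0.643  0.0223 0.1486] [0.578 0.01  0.145] [0.659 0.034 0.152]
0.22 7 [0.6215 0.0214 0.224 ] [ 0.612 -0.004  0.223] [0.625 0.054 0.225]
0.23 61 [0.624  0.0248 0.2306] [ 0.614 -0.004  0.226] [0.63  0.054 0.235]
0.24 61 [0.6235 0.0222 0.24  ] [ 0.617 -0.005  0.235] [0.629 0.053 0.245]
0.25 59 [0.6232 0.0249 0.2497] [ 0.618 -0.004  0.245] [0.632 0.054 0.255]
0.26 62 [0.6237 0.0244 0.26  ] [ 0.619 -0.005  0.255] [0.629 0.053 0.265]
0.27 64 [0.6237 0.0233 0.2701] [ 0.62  -0.005  0.265] [0.629 0.054 0.275]
0.28 70 [0.6232 0.0222 0.2808] [ 0.614 -0.006  0.275] [0.629 0.055 0.285]
0.29 43 [0.624  0.0264 0.288 ] [ 0.617 -0.004  0.285] [0.629 0.054 0.295]
0.3 21 [0.6251 0.0234 0.3003] [0.621 0.016 0.296] [0.628 0.032 0.305]
0.31 23 [0.6249 0.024  0.3105] [0.623 0.015 0.306] [0.628 0.033 0.315]
```

View pics/s6c.png

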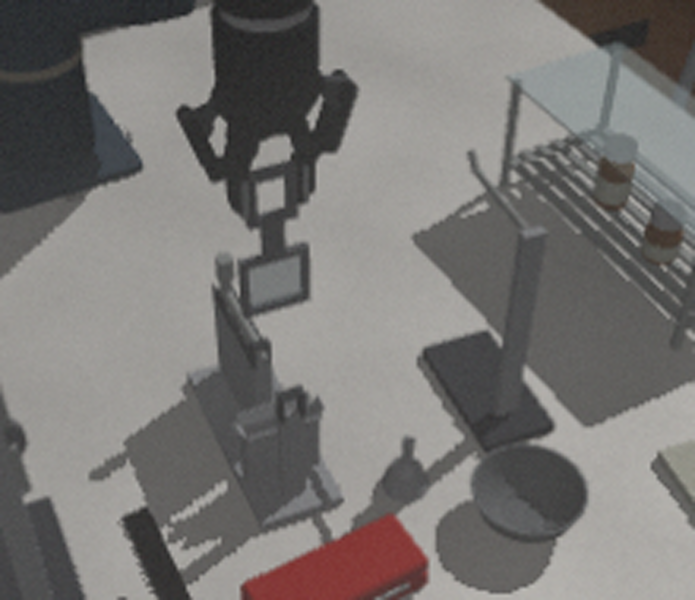

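Viewed crop: the magnifier is held upright above the pocket at (275,235), and the keeper is at (290,400). I'll check the x alignment against the keeper and the pocket before lowering.

```bash
python3 -c "
from h import *
C=cloud('scene',np.load('pics/m6scene.npy')).reshape(-1,3)
u=np.array([np.cos(np.radians(-4.7)),np.sin(np.radians(-4.7))]);n=np.array([-u[1],u[0]])
o=np.array([.6225,.0245]);A=np.c_[(C[:,:2]-o)@u,(C[:,:2]-o)@n,C[:,2]]
def st(m,k): P=A[m];h,e=np.histogram(P[:,0],np.arange(-.05,.06,.002));print(k,len(P),'a med',np.median(P[:,0]).round(4),'b',P[:,1].min().round(4),P[:,1].max().round(4));print({round(x*1000):int(c) for x,c in zip(e,h) if c})
st((abs(A[:,0])<.03)&(abs(A[:,1])<.04)&(abs(A[:,2]-.26)<.03),'mag')
st((A[:,0]>.02)&(A[:,0]<.05)&(abs(A[:,1])<.02)&(abs(A[:,2]-.12)<.025),'keeper')
st((abs(A[:,0])<.03)&(abs(A[:,1])<.05)&(abs(A[:,2]-.089)<.004),'rim')
st((abs(A[:,0])<.035)&(abs(A[:,1])<.05)&(abs(A[:,2]-.05)<.02),'pocketwall')
C2=cloud('top',np.load('pics/top0.npy')).reshape(-1,3);A=np.c_[(C2[:,:2]-o)@u,(C2[:,:2]-o)@n,C2[:,2]]
st((abs(A[:,0])<.035)&(abs(A[:,1])<.05)&(abs(A[:,2]-.089)<.005),'toprim')
st((abs(A[:,0])<.05)&(abs(A[:,1])<.05)&(abs(A[:,2]-.152)<.008),'topkeeper')
"
```

```text
mag 385 a med 0.0012 b -0.0299 0.0302
{-8: 2, -6: 6, -4: 12, -2: 68, 0: 177, 2: 102, 4: 15, 6: 3}
keeper 99 a med 0.0343 b -0.0125 0.0118
{24: 3, 26: 2, 28: 8, 30: 8, 32: 22, 34: 37, 36: 18, 38: 1}
rim 65 a med -0.0089 b -0.0439 0.0441
{-20: 1, -18: 4, -16: 9, -14: 12, -12: 6, -10: 1, -8: 1, -6: 4, -2: 2, 0: 2, 2: 2, 4: 2, 8: 1, 12: 2, 14: 7, 16: 8, 18: 1}
pocketwall 192 a med 0.0098 b -0.038 0.0355
{-12: 1, -10: 12, -8: 9, -6: 3, -4: 2, 0: 2, 2: 3, 4: 4, 6: 9, 8: 58, 10: 48, 12: 6, 26: 2, 28: 5, 30: 2, 32: 12, 34: 14}
toprim 101 a med 0.0058 b -0.0418 0.0456
{-18: 9, -16: 12, -14: 9, -12: 1, -10: 2, -8: 3, -6: 4, -2: 4, 2: 4, 4: 3, 6: 4, 8: 2, 10: 9, 12: 10, 14: 13, 16: 8, 24: 4}
topkeeper 32 a med 0.0285 b -0.0082 0.0117
{-46: 2, -44: 1, -42: 3, -40: 1, 24: 3, 26: 4, 28: 6, 30: 4, 32: 4, 34: 4}
```

Emit:
apply_moves(
  rows=[
    [[-0.0015, 0, 0.03, 0, 0, 0], [0, 0, 0.04, 0, 0, 0], [0, 0, 0.035, 0, 0, 0], [0, 0, 0.02, 0, 0, 0], [0, 0, 0, 0, 0, 0], [0, 0, 0.01, 0, 0, 0], [0, 0, 0.01, 0, 0, 0], [0, 0, 0.01, 0, 0, 0], [0, 0, 0, 0, 0, 0]],
  ],
)

```text
time_s: 24.2
eef_pos: [0.6244, 0.0237, 0.1774]
tcp_rot: [-0.001, 0.043, 0.999, 0.0]
contact_force: [0.4, -0.6, -0.6]
finger_gap: 0.0415
```

```bash
python3 -c "
from h import *
to((.6245,.0242,.121))
p,d=look('scene','s7')
C=cloud('scene',d).reshape(-1,3)
u=np.array([np.cos(np.radians(-4.7)),np.sin(np.radians(-4.7))]);n=np.array([-u[1],u[0]])
o=np.array([.6225,.0245]);A=np.c_[(C[:,:2]-o)@u,(C[:,:2]-o)@n,C[:,2]]
m=(abs(A[:,0])<.02)&(abs(A[:,1])<.035)
for z in np.arange(.09,.16,.01):
  P=A[m&(abs(A[:,2]-z)<.005)]
  if len(P)>3: print(z.round(2),len(P),np.median(P[:,0]).round(4),P.min(0).round(3),P.max(0).round(3))"
```

```text
t 24.2 pos [0.6244 0.0237 0.1774] y ang 85.03 zax [-0.002  0.    -1.   ] F [ 0.4 -0.6 -0.6] gap 0.0415
  -> [0.6245 0.0242 0.121 ] tool delta [-0.0002  0.0005  0.0564]
0.09 49 0.0036 [-0.019 -0.035  0.085] [0.02  0.034 0.095]
0.1 37 0.0022 [-0.005 -0.03   0.095] [0.004 0.031 0.105]
0.11 23 0.0021 [-0.004 -0.03   0.106] [0.005 0.027 0.114]
0.12 25 0.0023 [-0.005 -0.03   0.115] [0.006 0.028 0.125]
0.13 51 0.0021 [-0.004 -0.03   0.125] [0.006 0.03  0.135]
0.14 15 0.0035 [-0.    -0.009  0.135] [0.005 0.009 0.144]
0.15 15 0.0036 [-0.005 -0.01   0.146] [0.005 0.006 0.155]
0.16 24 0.004 [-0.003 -0.021  0.156] [0.007 0.019 0.164]
```

The lower edge is already between the straight walls, with no contact force. Continuing down.

Emit:
apply_moves(
  rows=[
    [[0, 0, 0.01, 0, 0, 0], [0, 0, 0.012, 0, 0, 0], [0, 0, 0.012, 0, 0, 0], [0, 0, 0.01, 0, 0, 0], [0, 0, 0.006, 0, 0, 0], [0, 0, 0.002, 0, 0, 0], [0, 0, 0, 0, 0, 0]],
  ],
)

```text
time_s: 25.12
eef_pos: [0.6252, 0.0236, 0.127]
tcp_rot: [0.0, 0.043, 0.999, -0.0]
contact_force: [-0.5, 0.3, -0.5]
finger_gap: 0.0414
```

Emit:
apply_moves(
  rows=[
    [[0, 0, 0.002, 0, 0, 0], [0, 0, 0.001, 0, 0, 0], [0, 0, 0.0, 0, 0, 0]],
  ],
)

```text
time_s: 25.5
eef_pos: [0.6251, 0.0237, 0.1239]
tcp_rot: [0.0, 0.043, 0.999, -0.0]
contact_force: [0.1, 0.2, -1.4]
finger_gap: 0.0413
```

Emit:
apply_moves(
  rows=[
    [[0, 0, 0.002, 0, 0, 0], [0, 0, 0.001, 0, 0, 0], [0, 0, 0.0, 0, 0, 0]],
  ],
)

```text
time_s: 25.88
eef_pos: [0.6254, 0.0237, 0.1215]
tcp_rot: [0.001, 0.043, 0.999, -0.0]
contact_force: [-0.9, 0.1, 2.8]
finger_gap: 0.0418
```

Emit:
apply_moves(
  rows=[
    [[0, 0, 0.001, 0, 0, 0], [0, 0, 0.001, 0, 0, 0], [0, 0, 0.0, 0, 0, 0]],
  ],
)

```text
time_s: 26.25
eef_pos: [0.6258, 0.0237, 0.1214]
tcp_rot: [0.002, 0.043, 0.999, -0.0]
contact_force: [-1.8, 1.5, 8.5]
finger_gap: 0.0419
```

The magnifier is on the floor of the pocket (8.5 N reaction at the expected height). Now I'll release it, rise, and move above the knob.

Emit:
apply_moves(
  rows=[
    [[0, 0, -0.001, 0, 0, 0], [0, 0, 0, 0, 0, 0], [0, 0, 0, 0, 0, 0], [0, 0, 0, 0, 0, 0], [0, 0, -0.03, 0, 0, 0], [0, 0, -0.045, 0, 0, 0], [0, 0, -0.045, 0, 0, 0]],
  ],
  grip=-1,
)

```text
time_s: 27.12
eef_pos: [0.6247, 0.0237, 0.2404]
tcp_rot: [-0.001, 0.043, 0.999, 0.0]
contact_force: [0.3, -0.9, 1.1]
finger_gap: 0.0855
```

Emit:
apply_moves(
  rows=[
    [[0.03, 0, 0, 0, 0, 0], [0.04, 0, 0, 0, 0, 0], [0.04, 0, 0, 0, 0, 0], [0.024, 0, 0, 0, 0, 0], [0, 0, 0, 0, 0, 0]],
  ],
)

```text
time_s: 27.75
eef_pos: [0.4906, 0.0355, 0.2403]
tcp_rot: [0.0, 0.043, 0.999, 0.0]
contact_force: [-0.1, 0.5, 0.2]
finger_gap: 0.0855
```

```bash
python3 -c "
from h import *
p,d=look('scene','s8')
for n in ['magnifier','bolt_knob','caddy_seat','mirror','shoehorn']:
  for r in manip.pinpoint(n,'scene')[:2]: print(n,round(r['p'],2),np.round(r['location'],4))
to((.492,.035,.149))
C=cloud('scene',d).reshape(-1,3)
m=(abs(C[:,0]-.62)<.02)&(abs(C[:,1]-.025)<.03)&(C[:,2]>.1)
print(C[m].min(0),C[m].max(0),C[m].mean(0))
m=(abs(C[:,0]-.49)<.02)&(abs(C[:,1]-.035)<.02)&(C[:,2]>.152)&(C[:,2]<.2)
print(C[m].min(0),C[m].max(0),C[m].mean(0))
cv2.imwrite('pics/s8c.png',cv2.resize(p[130:290,190:400,::-1],(787,600),interpolation=cv2.INTER_CUBIC))"
```

```text
magnifier 0.7 [0.6199 0.0255 0.1335]
magnifier 0.66 [0.466  0.5455 0.0382]
bolt_knob 0.47 [0.4917 0.0343 0.1635]
caddy_seat 0.61 [0.6218 0.0252 0.1338]
mirror 0.74 [ 0.5725 -0.2311  0.2245]
shoehorn 0.62 [ 0.6158 -0.237   0.223 ]
t 28.05 pos [0.4923 0.0351 0.2395] y ang 85.02 zax [-0. -0. -1.] F [ 0.  -0.4  0.2] gap 0.0852
  -> [0.492 0.035 0.149] tool delta [ 0.0003 -0.0002  0.0905]
[0.61603913 0.00352853 0.10007753] [0.63195649 0.04550045 0.16173182] [0.62582067 0.02177237 0.13882746]
[0.48502759 0.02628356 0.15289489] [0.50168134 0.04205516 0.17993505] [0.4944457  0.03299158 0.16952949]
```

View pics/s8c.png

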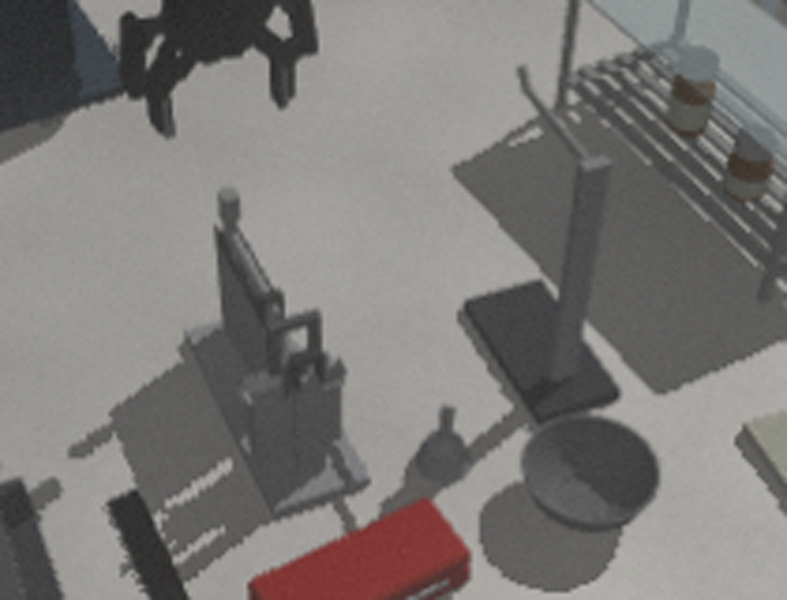

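Viewed crop: the magnifier stands seated in the pocket, its eye at (300,340). The knob is at (228,200), directly under the open gripper. Gripping the knob.

Emit:
apply_moves(
  rows=[
    [[0, 0, 0.03, 0, 0, 0], [0, 0, 0.035, 0, 0, 0], [0, 0, 0.024, 0, 0, 0], [0, 0, 0, 0, 0, 0]],
  ],
)

```text
time_s: 28.55
eef_pos: [0.4901, 0.0353, 0.1481]
tcp_rot: [-0.003, 0.043, 0.999, 0.0]
contact_force: [-0.2, -0.8, 0.7]
finger_gap: 0.0852
```

Emit:
apply_moves(
  rows=[
    [[0, 0, 0, 0, 0, 0], [0, 0, 0, 0, 0, 0], [0, 0, 0, 0, 0, 0], [0, 0, 0, 0, 0, 0], [0, 0, 0, 0, 0, 0], [0, 0, 0, 0, 0, 0], [0, 0, 0, 0, 0, 0]],
  ],
  grip=1,
)

```text
time_s: 29.42
eef_pos: [0.4921, 0.035, 0.1517]
tcp_rot: [0.001, 0.043, 0.999, -0.0]
contact_force: [-0.2, -1.2, 5.7]
finger_gap: 0.0169
```

```bash
python3 -c "
from h import *
to()"
```

```text
t 29.43 pos [0.4921 0.035  0.1517] y ang 85.02 zax [ 0.002 -0.001 -1.   ] F [-0.2 -1.2  5.7] gap 0.0169
```

Emit:
apply_moves(
  rows=[
    [[-0.01, 0, 0, 0, 0, 0], [-0.012, 0, 0, 0, 0, 0], [-0.012, 0, 0, 0, 0, 0], [-0.012, 0, 0, 0, 0, 0], [-0.01, 0, 0, 0, 0, 0], [-0.006, 0, 0, 0, 0, 0], [0, 0, 0, 0, 0, 0]],
  ],
)

```text
time_s: 30.3
eef_pos: [0.5548, 0.0299, 0.1518]
tcp_rot: [0.001, 0.043, 0.999, 0.0]
contact_force: [0.6, -0.6, 6.0]
finger_gap: 0.017
```

Emit:
apply_moves(
  rows=[
    [[-0.003, 0, 0, 0, 0, 0], [-0.003, 0, 0, 0, 0, 0], [-0.002, 0, 0, 0, 0, 0], [0, 0, 0, 0, 0, 0]],
  ],
)

```text
time_s: 30.8
eef_pos: [0.562, 0.0293, 0.1518]
tcp_rot: [0.001, 0.043, 0.999, 0.0]
contact_force: [-1.4, -0.3, 5.6]
finger_gap: 0.0166
```

Emit:
apply_moves(
  rows=[
    [[-0.002, 0, 0, 0, 0, 0], [-0.002, 0, 0, 0, 0, 0], [0, 0, 0, 0, 0, 0]],
  ],
)

```text
time_s: 31.18
eef_pos: [0.5659, 0.029, 0.1518]
tcp_rot: [0.001, 0.043, 0.999, 0.0]
contact_force: [0.2, -0.7, 5.3]
finger_gap: 0.0166
```

Emit:
apply_moves(
  rows=[
    [[-0.002, 0, 0, 0, 0, 0], [-0.002, 0, 0, 0, 0, 0], [0, 0, 0, 0, 0, 0]],
  ],
)

```text
time_s: 31.55
eef_pos: [0.5661, 0.0289, 0.1517]
tcp_rot: [-0.003, 0.043, 0.999, 0.0]
contact_force: [-9.5, 0.5, 11.0]
finger_gap: 0.0165
```

The stop is reached at x=0.566, with 9.5 N reaction. That is 58 mm before the seat, as expected. Release, rise and check.

Emit:
apply_moves(
  rows=[
    [[0, 0, 0, 0, 0, 0], [0, 0, 0, 0, 0, 0], [0, 0, 0, 0, 0, 0], [0, 0, -0.02, 0, 0, 0], [0, 0, -0.04, 0, 0, 0], [0, 0, -0.045, 0, 0, 0], [0.05, 0, -0.03, 0, 0, 0], [0.05, 0, 0, 0, 0, 0], [0.05, 0, 0, 0, 0, 0], [0, 0, 0, 0, 0, 0]],
  ],
  grip=-1,
)

```text
time_s: 32.8
eef_pos: [0.4171, 0.042, 0.286]
tcp_rot: [-0.0, 0.043, 0.999, 0.0]
contact_force: [0.8, -0.0, 0.9]
finger_gap: 0.0854
```

```bash
python3 -c "
from h import *
to()
p,d=look('scene','s9')
for n in ['magnifier','bolt_knob','caddy_seat','mirror','shoehorn','bell','comb','bowl','glasses_case','pills_tall']:
  for r in manip.pinpoint(n,'scene')[:2]: print(n,round(r['p'],2),np.round(r['location'],4))
C=cloud('scene',d).reshape(-1,3)
m=(abs(C[:,0]-.565)<.03)&(abs(C[:,1]-.03)<.02)&(C[:,2]>.155)&(C[:,2]<.2)
print('knob',C[m].min(0),C[m].max(0))
# bolt tip beyond keeper
m=(C[:,0]>.66)&(C[:,0]<.69)&(abs(C[:,1]-.022)<.015)&(C[:,2]>.115)
print('tip',m.sum(),C[m].mean(0) if m.any() else '',C[m].max(0) if m.any() else '')
cv2.imwrite('pics/s9c.png',cv2.resize(p[150:300,130:340,::-1],(800,571),interpolation=cv2.INTER_CUBIC))"
```

```text
t 32.8 pos [0.4171 0.042  0.286 ] y ang 85.06 zax [-0.  0. -1.] F [ 0.8 -0.   0.9] gap 0.0854
magnifier 0.49 [0.6208 0.023  0.1313]
bolt_knob 0.53 [0.564  0.0283 0.163 ]
bolt_knob 0.43 [ 6.643e-01 -1.254e-01  4.000e-04]
caddy_seat 0.9 [0.6222 0.0258 0.1351]
caddy_seat 0.59 [ 0.6573 -0.2373  0.0016]
mirror 0.55 [ 0.5757 -0.2271  0.2249]
shoehorn 0.68 [ 0.6169 -0.2358  0.2239]
shoehorn 0.38 [0.6212 0.0203 0.0007]
bell 0.68 [ 0.691   0.127  -0.0068]
comb 0.65 [ 0.6668 -0.1221  0.0015]
bowl 0.92 [ 0.778   0.2018 -0.0019]
glasses_case 0.7 [0.7703 0.0015 0.0008]
pills_tall 0.57 [0.463  0.5453 0.0367]
knob [0.5591772  0.01925278 0.15722295] [0.57625596 0.03512249 0.18082644]
tip 13 [0.6623019  0.02311115 0.13152283] [0.66563037 0.03188723 0.14041125]
```

View pics/s9c.png

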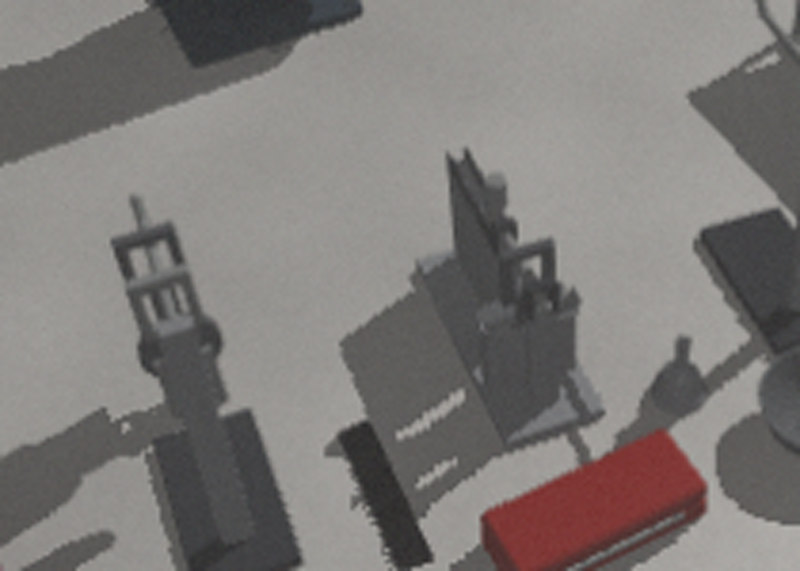

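Viewed crop: the knob is forward at (495,195), the magnifier's eye is at (530,270) with the bolt through it, and the shoehorn and mirror hang on the spare hook at (160,280). Depth shows the bolt's tip about 43 mm beyond the pocket's centre, so it is home.

```bash
python3 -c "
from station import manip
print(manip.hand_in())"
```

```text
the job is handed in; nothing more can be done
None
```

The job is done and handed in at about 33 s of the 72 s allowed. I moved the shoehorn, then the mirror, to the grey spare hook, lowered the magnifier into the caddy's pocket, and slid the bolt through its eye to the stop.

Last checks:
- **Magnifier:** its eye centre is at 0.131 m height (0.132 m expected), and the pocket floor pushed back with about 8 N before I released it.
- **Bolt:** the knob moved 74 mm and stopped with about 9.5 N of resistance. The bolt's tip shows about 43 mm beyond the pocket's centre (44 mm expected).
- **Shoehorn and mirror:** both were still hanging at their hung height on the spare hook.
- **Bystanders:** the bell, comb and bowl were at their starting positions. The glasses case and tall pill bottle looked untouched in the pictures, but I had no starting reading to compare. I did not measure the short pill bottle.

No check failed. A few of the networks' second-best guesses named the wrong thing (for example, a bolt knob at the comb), and I ignored them.

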